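Snap the lid tabs of the red-potato box

TASK

Two clear boxes of potatoes stand on the packing table with their lid tabs still up. Lock the lid of the box of red potatoes by pressing its three green snap tabs down one after another, each until it lies fully down, level with the lid. Do not touch the box of yellow potatoes.

Things in the scene. Friction and masses are not known exactly. Their poses are not given: they have to be found in the camera images.
- red_box_front_pad (a point): Green snap tab on the long side, opposite the lid's grey hinge, of the fixed clear box of RED potatoes (150 x 110 mm, lid top 78 mm high). Flat flap 36 mm wide, 30 long, 3 thick, hinged on the lid's edge (78 mm high), reaching outwards. Origin: middle of its top face, 18 mm out from the hinge line. x: along the tab, outwards; y: along the hinge line; z: out of its top, vertical when the tab is down.
- red_box_left_pad (a point): Same kind of tab (sizes, axes as the front one) in the middle of a short end of the red-potato box: the left end for someone facing its front tab. Every tab starts raised 17 to 28 degrees. Pressed from above on its outer half it folds down to a hard stop at level, its top then 81 mm above the table. It takes about 2 to 5 N and stays where it is left, with no spring.
- red_box_right_pad (a point): Same kind of tab (sizes, axes and behaviour as the other two) in the middle of the other short end of the red-potato box: the right end for someone facing its front tab.
- gold_box: The other box, fixed, same size and with the same raised green tabs but full of YELLOW potatoes; to be left untouched. It may stand on either side of the red one. Origin: centre of its underside; x: from its front tab towards the lid's hinge; y: along its 150 mm length; z up. With its tabs it reaches 85 mm along -x, 60 mm along +x and 105 mm along y either way, and 100 mm up.
There are look-alikes about, which are no part of the job. What is shaped like the part that bears red_box_front_pad but orange or turquoise is not meant.

How it is judged:
By the outcome, as a careful person would: the job done as asked, in the order asked, and still so for the second after the job is handed in, with the robot touching nothing.
It also fails if it takes over 38 s, if anything falls off the work surface, if the arm or the gripper's body presses on something with over 40 N, if the wrist force passes 120 N, or if a joint passes its speed limit or range.

ROBOT

A 7-joint arm with a two-finger parallel gripper is mounted at the origin on the work surface. World frame = base frame: x ahead of the robot, y to its left, z up, the work surface at z = 0. Lengths are in m, angles in rad, forces in N, time in s.
With the tool pointing down it reaches from about 0.35 to 0.9 m from the base axis. Payload 8.1 kg.
Tool frame: the origin (TCP) lies midway between the tips of the shut fingers; the grasp point (between the pads) lies behind it (arm.tcp_to_grasp is the z of the grasp point in the tool frame, in m); z points along the fingers, y is the line along which they close (so a half turn about z gives the same grasp; the last joint's range is limited). The gripper opens to 92 mm and grips with 3 to 60 N. Pads are 19 mm wide; open, the fingers measure 130 mm over their backs; the gripper's body (75 mm by 190 mm) begins 47 mm behind the grasp point.
Start: joints at [-1.436, 0.434, 0.025, 1.573, -0.012, 1.134, -0.075], TCP at [0.147, 0.607, 0.227] pointing down, gripper open.
Joint ranges: [-2.62, 2.62], [-0.44, 2.09], [-1.27, 1.32], [0.08, 2.57], [-1.32, 4.46], [0.12, 2], [-2.74, 2.74]. Speed limits (rad/s): [2.22, 2.22, 3.01, 3.01, 3.14, 3.14, 3.14].

INTERFACE

Orientations are given as a rotation vector (axis times angle).
In Python, from cell import readout, vision, arm gives the robot as it stands.
- The arm moves only by the tool carry_out, never from a script. Its argument "increments" is one flat list of numbers, 6 for each row, row after row: the shift along the world's x, y, z in mm, then the turn, a rotation vector about the world's x, y, z in rad. In form: [tx, ty, tz, wx, wy, wz, tx, ty, tz, wx, wy, wz, ...]. A call has 1 to 20 rows; each row shifts and turns the commanded pose from where the row before left it; what a row does not reach is not made up. A row lasts 1/8 s, in which the tool goes at most 62.5 mm and 10.7 degrees, less where a joint would pass 70% of its speed; a pose out of reach is approached as far as the arm can. A call with a gripper value outside its range is refused whole. "grip" is the closure, from 0 (fully open) to 1 (shut), set as the call begins (left out, the last holds). The fingers move at their own pace and stop on an object; "newtons" is the grip in N (left out, the last holds). Time passes only in rows, so rows that do not move let the fingers close. It gives the time, the measured TCP pose, the force, the opening and the grip force at its end, in the units of the state.
- readout.observe(): the state, without advancing time (a new reading comes with each control period).
- vision.get_image(name): name is "scene" or "top"; returns the picture (420x560x3 uint8, red, green, blue); there is no depth.
- vision.calibration(name): a dict with "fov_y" (degrees; the focal length in pixels is half the picture's height over the tangent of half this angle, whatever the lens; pixels are square), "cx", "cy" (the principal point, pixels), "pose" (4x4, takes a point from camera to world coordinates). Camera axes: x right, y up, looking along -z (the intrinsics and any distortion apply to the point x, -y, -z); pixel columns grow to the right and rows downward; lengths in m; the calibration is good to about 2 mm. A picture is of the moment at which its call begins. calibration takes no time and is no camera call.
- arm.sign_off(): hands the job in; it is judged then, once.
The state is a dict: "clock": time; "joints": joint angles; "dq": joint speeds; "joint_efforts": joint torques, N m; "position": TCP position; "ee_rot": TCP orientation; "force": force on the tool from outside, world axes, zero at the start; "ft_torque": the same for the moment, N m; "width": opening from 0.0 (shut) to 1.0 (fully open); "gripper_force": force on a finger pad.
Only numpy, scipy, OpenCV 4.12 (cv2) and the standard library are available. Lean on these libraries where they do the work, as an engineer would, in place of code of your own. Each camera call takes 0.05 s, during which the arm holds its last target. There are 200 camera calls.

## Working session

There is one attempt and no reset: what is moved stays moved. The work goes in short steps, Python scripts to look and compute and a tool call to move; the robot and the scene stay as the last step left them, time stands still between calls to the robot, and variables do not carry over. Pictures are saved under pics/ and viewed, at most 10 in all, crops included, and the job is handed in when it is done.

Besides the shell and the picture viewer there is one more tool, called after "Emit:" as name(argument=value, ...) on one line, values as JSON. carry_out: Moves the arm, as the interface text tells. Its arguments: {"type":"object","properties":{"increments":{"type":"array","items":{"type":"number"}},"grip":{"type":"number"},"newtons":{"type":"number"}},"required":["increments"]}

```bash
mkdir -p pics
python3 - <<'E'
from cell import readout, vision, arm
import cv2
for n in("scene","top"):
    cv2.imwrite(f"pics/{n}0.png",vision.get_image(n)[:,:,::-1]); print(n,vision.calibration(n))
print(readout.observe(),arm.tcp_to_grasp)
E
```

```text
scene {'fov_y': 56.463170134292305, 'cx': 276.45630047612417, 'cy': 211.72224575866198, 'pose': array([[-0.35452377, -0.6408689 ,  0.68088174,  1.15704066],
       [ 0.93487114, -0.25706259,  0.24481582,  0.29588055],
       [ 0.01813438,  0.72332972,  0.69026464,  0.70750259],
       [ 0.        ,  0.        ,  0.        ,  1.        ]])}
top {'fov_y': 47.89865951758378, 'cx': 279.9687621502229, 'cy': 210.23308251368684, 'pose': array([[-0.00327886,  0.99736575, -0.07246248,  0.43127085],
       [-0.9999481 , -0.0025711 ,  0.00985836,  0.08139023],
       [ 0.00964608,  0.07249104,  0.99732242,  1.06097035],
       [ 0.        ,  0.        ,  0.        ,  1.        ]])}
{'clock': 0.1, 'joints': array([-1.43561578,  0.43517075,  0.02496637,  1.57398553, -0.01161207,
        1.13400137, -0.07510797]), 'dq': array([ 2.21760023e-03, -6.53745494e-04, -2.67860345e-05, -3.22671658e-03,
       -3.15590995e-04,  1.30520273e-03,  1.33760268e-03]), 'joint_efforts': array([ 2.68314456e-03, -6.69130969e+01,  9.87355784e-01, -3.15150476e+01,
       -6.06322568e-02,  3.72943527e-02,  1.02560743e-04]), 'position': array([0.14715303, 0.60696587, 0.22602048]), 'ee_rot': array([-3.72737254e-01, -3.11934826e+00,  2.22884537e-03]), 'force': array([-0.18015004,  0.00399588,  0.19448875]), 'ft_torque': array([-0.01563472,  0.03357059,  0.02184194]), 'gripper_force': 0.0, 'width': 0.9989991790767682} -0.0188
```

View pics/top0.png

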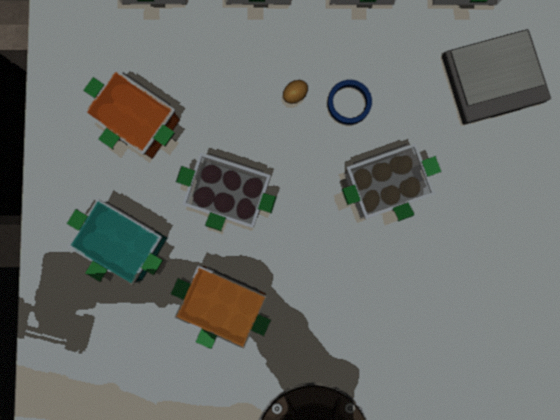

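View pics/scene0.png

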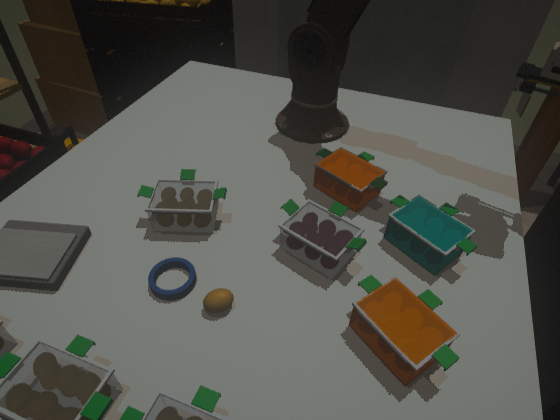

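The box with dark-red contents at top (229,187) / scene (322,237) fits. The box at top (388,180) has yellow-brown potatoes, and the orange and turquoise ones are decoys. I'll confirm this with a crop and triangulate the tabs.

```bash
cat > h.py <<'E'
import numpy as np, cv2
from cell import vision
def ray(n,u,v):
    c=vision.calibration(n); f=210/np.tan(np.radians(c["fov_y"]/2)); P=c["pose"]
    d=P[:3,:3]@np.array([(u-c["cx"])/f,-(v-c["cy"])/f,-1]); return P[:3,3],d/np.linalg.norm(d)
def plane(n,u,v,z):
    o,d=ray(n,u,v); return o+d*(z-o[2])/d[2]
def tri(a,b):
    (o,d),(p,e)=ray("top",*a),ray("scene",*b)
    s=np.linalg.lstsq(np.c_[d,-e],p-o,rcond=None)[0]; A=o+d*s[0];B=p+e*s[1]
    return (A+B)/2,np.linalg.norm(A-B)
def blobs(img):
    h=cv2.cvtColor(img,cv2.COLOR_RGB2HSV); m=cv2.inRange(h,(50,120,30),(78,255,255))
    n,l,s,c=cv2.connectedComponentsWithStats(m); return [(c[i],s[i,4],l==i) for i in range(1,n) if s[i,4]>40]
def near(bl,p): return min(bl,key=lambda b:np.hypot(*(b[0]-p)))
E
python3 - <<'E'
from h import *
t=cv2.imread("pics/top0.png")[:,:,::-1].copy(); s=cv2.imread("pics/scene0.png")[:,:,::-1].copy()
bt,bs=blobs(t),blobs(s)
for k,a,b in(("left",(186,177),(356,243)),("right",(268,202),(290,208)),("front",(216,222),(338,182))):
    A,B=near(bt,a),near(bs,b); p,e=tri(A[0],B[0])
    print(k,A[0].round(1),A[1],B[0].round(1),B[1],(p*1e3).round(1),round(e*1e3,1))
    for X,n in((A,"top"),(B,"scene")):
        r=cv2.boxPoints(cv2.minAreaRect(np.argwhere(X[2])[:,::-1].astype(np.float32)))
        print(n,r.round(1).tolist(),[(plane(n,*q,.09)[:2]*1e3).round().tolist() for q in r])
g=lambda i:np.clip(i.astype(float)*1.8,0,255).astype(np.uint8)
c1=cv2.resize(g(t[130:250,160:300]),None,fx=2.8,fy=2.8,interpolation=2); c2=cv2.resize(g(s[160:280,260:400]),None,fx=2.8,fy=2.8,interpolation=2)
cv2.imwrite("pics/crop1.png",np.hstack([c1,c2])[:,:,::-1])
E
```

```text
left [185.2 175.9] 212 [355.8 242.7] 119 [573.7 267.3  89.4] 0.5
top [[176.3000030517578, 181.10000610351562], [181.3000030517578, 166.10000610351562], [193.89999389648438, 170.3000030517578], [188.89999389648438, 185.3000030517578]] [[563.0, 286.0], [594.0, 276.0], [585.0, 250.0], [554.0, 260.0]]
scene [[346.0, 244.8000030517578], [358.79998779296875, 233.89999389648438], [365.0, 241.1999969482422], [352.20001220703125, 252.10000610351562]] [[588.0, 249.0], [547.0, 267.0], [563.0, 284.0], [603.0, 266.0]]
right [266.8 202.3] 204 [290.3 206.9] 130 [518.4  99.6  87.5] 1.3
top [[258.3999938964844, 207.8000030517578], [263.5, 192.5], [275.20001220703125, 196.39999389648438], [270.1000061035156, 211.6999969482422]] [[507.0, 116.0], [539.0, 106.0], [530.0, 82.0], [499.0, 92.0]]
scene [[282.5, 206.5], [290.0, 199.0], [298.0, 207.0], [290.5, 214.5]] [[526.0, 84.0], [495.0, 91.0], [514.0, 118.0], [545.0, 110.0]]
front [215.  221.1] 207 [337.9 208.3] 156 [480.  205.2  86.4] 1.1
top [[205.39999389648438, 224.8000030517578], [209.5, 212.5], [224.5, 217.5], [220.39999389648438, 229.8000030517578]] [[472.0, 225.0], [498.0, 217.0], [487.0, 186.0], [462.0, 194.0]]
scene [[328.6000061035156, 209.8000030517578], [333.3999938964844, 200.1999969482422], [347.0, 207.0], [342.20001220703125, 216.60000610351562]] [[497.0, 186.0], [461.0, 188.0], [472.0, 224.0], [507.0, 221.0]]
```

View pics/crop1.png

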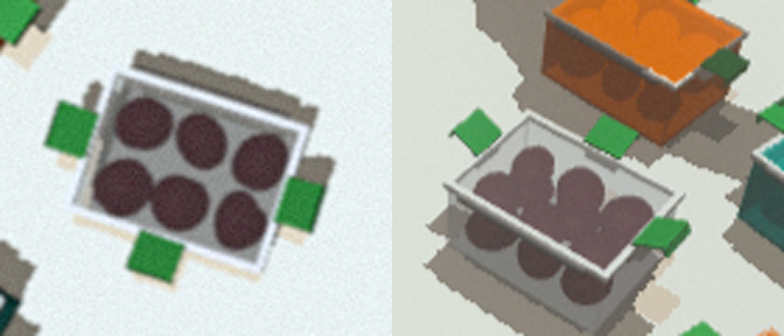

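The crop confirms the box of dark-red potatoes: left tab at top (185,176), right (267,202), front (215,221), with the front facing the robot. The box centre is about (546,184) mm, turned about 18°. I'll shut the fingers and move above the front tab.

Emit:
carry_out(increments=[32, -40, 0, 0, 0, 0, 32, -40, 0, 0, 0, 0, 32, -40, 0, 0, 0, 0, 32, -40, 0, 0, 0, 0, 32, -40, 0, 0, 0, -0.04, 32, -40, 0, 0, 0, -0.04, 32, -40, 0, 0, 0, 0, 32, -40, 0, 0, 0, 0, 32, -40, 0, 0, 0, 0, 36, -39, 0, 0, 0, 0, 0, 0, -40, 0, 0, 0, 0, 0, -40, 0, 0, 0, 0, 0, -20, 0, 0, 0, 0, 0, 0, 0, 0, 0], grip=1, newtons=20)

```text
clock: 1.85
position: [0.4701, 0.2077, 0.1253]
ee_rot: [-0.497, -3.099, 0.004]
force: [0.5, -0.0, -0.1]
width: 0.006
gripper_force: 0.0
```

Emit:
carry_out(increments=[0, 0, -15, 0, 0, 0, 0, 0, -8, 0, 0, 0, 0, 0, -5, 0, 0, 0, 0, 0, -4, 0, 0, 0, 0, 0, -4, 0, 0, 0, 0, 0, -4, 0, 0, 0, 0, 0, -3, 0, 0, 0, 0, 0, -1, 0, 0, 0, 0, 0, 0, 0, 0, 0])

```text
clock: 2.98
position: [0.4714, 0.2083, 0.0827]
ee_rot: [0.497, 3.102, -0.0]
force: [0.1, 0.1, -0.3]
width: 0.002
gripper_force: 0.0
```

Run:
```python
from h import *
s=vision.get_image("scene"); t=vision.get_image("top")
g=lambda i:cv2.resize(np.clip(i.astype(float)*1.8,0,255).astype(np.uint8),None,fx=2.8,fy=2.8,interpolation=2)
cv2.imwrite("pics/c2.png",np.hstack([g(t[130:250,160:300]),g(s[160:280,260:400])])[:,:,::-1])
```

```text
(no output)
```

View pics/c2.png

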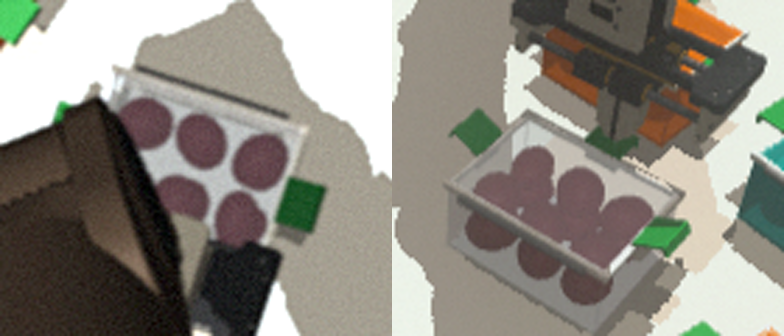

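The finger sits on the outer part of the front tab at scene crop (612,135), and the tab looks lower. I'll continue down to the stop.

Emit:
carry_out(increments=[0, 0, -1, 0, 0, 0, 0, 0, -1, 0, 0, 0, 0, 0, -1, 0, 0, 0, 0, 0, 0, 0, 0, 0])

```text
clock: 3.58
position: [0.4714, 0.2084, 0.0809]
ee_rot: [0.498, 3.102, 0.001]
force: [-5.1, -2.9, 19.2]
width: 0.004
gripper_force: 9.4
```

Hard stop reached: 80.9 mm at 19 N. Next, the left tab.

Emit:
carry_out(increments=[0, 0, 20, 0, 0, 0, 0, 0, 30, 0, 0, 0, 27, 19, 0, 0, 0, 0, 27, 19, 0, 0, 0, 0, 27, 19, 0, 0, 0, 0, 27, 18, 0, 0, 0, 0, 0, 0, 0, 0, 0, 0, 0, 0, 0, 0, 0, 0])

```text
clock: 4.58
position: [0.5786, 0.2827, 0.1292]
ee_rot: [-0.497, -3.101, 0.002]
force: [-0.1, 0.2, -0.2]
width: 0.003
gripper_force: 0.0
```

Emit:
carry_out(increments=[0, 0, -15, 0, 0, 0, 0, 0, -10, 0, 0, 0, 0, 0, -5, 0, 0, 0, 0, 0, -4, 0, 0, 0, 0, 0, -4, 0, 0, 0, 0, 0, -4, 0, 0, 0, 0, 0, -3, 0, 0, 0, 0, 0, -2, 0, 0, 0, 0, 0, -1, 0, 0, 0, 0, 0, 0, 0, 0, 0])

```text
clock: 5.82
position: [0.5805, 0.2867, 0.0828]
ee_rot: [0.494, 3.1, 0.008]
force: [3.1, 8.5, 1.2]
width: 0.005
gripper_force: 3.7
```

Run:
```python
from h import *
s=vision.get_image("scene"); 
cv2.imwrite("pics/c3.png",cv2.resize(np.clip(s[180:290,290:430].astype(float)*1.8,0,255).astype(np.uint8),None,fx=5,fy=5,interpolation=2)[:,:,::-1])
```

```text
(no output)
```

View pics/c3.png

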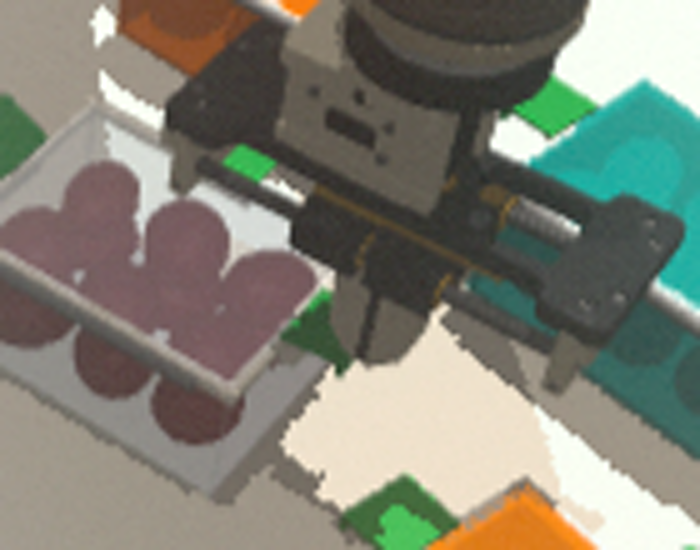

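The fingertips are tapered, and the tip slid just past the left tab's edge (crop 340,350). I'll back up and shift about 9 mm inward.

Emit:
carry_out(increments=[0, 0, 20, 0, 0, 0, 0, 0, 28, 0, 0, 0, -3, -8, 0, 0, 0, 0, 0, 0, 0, 0, 0, 0, 0, 0, -15, 0, 0, 0, 0, 0, -10, 0, 0, 0, 0, 0, -5, 0, 0, 0, 0, 0, -4, 0, 0, 0, 0, 0, -4, 0, 0, 0, 0, 0, -4, 0, 0, 0, 0, 0, -3, 0, 0, 0, 0, 0, -2, 0, 0, 0, 0, 0, -1, 0, 0, 0, 0, 0, 0, 0, 0, 0])

```text
clock: 7.62
position: [0.5763, 0.2755, 0.0818]
ee_rot: [0.497, 3.102, 0.0]
force: [0.2, 0.2, 0.9]
width: 0.007
gripper_force: 0.5
```

Emit:
carry_out(increments=[0, 0, -1, 0, 0, 0, 0, 0, -1, 0, 0, 0, 0, 0, -0.5, 0, 0, 0, 0, 0, 0, 0, 0, 0])

```text
clock: 8.12
position: [0.5765, 0.2756, 0.081]
ee_rot: [0.497, 3.101, 0.002]
force: [-4.8, -1.2, 17.0]
width: 0.003
gripper_force: 8.7
```

Left is down at 81.0 mm and 17 N. Next, the right tab.

Emit:
carry_out(increments=[0, 0, 20, 0, 0, 0, 0, 0, 30, 0, 0, 0, -12, -37, 0, 0, 0, 0, -12, -37, 0, 0, 0, 0, -12, -37, 0, 0, 0, 0, -12, -37, 0, 0, 0, 0, -13, -36, 0, 0, 0, 0, 0, 0, 0, 0, 0, 0, 0, 0, -15, 0, 0, 0, 0, 0, -10, 0, 0, 0, 0, 0, -5, 0, 0, 0, 0, 0, -4, 0, 0, 0, 0, 0, -4, 0, 0, 0, 0, 0, -4, 0, 0, 0, 0, 0, -3, 0, 0, 0, 0, 0, -2, 0, 0, 0, 0, 0, -1, 0, 0, 0, 0, 0, 0, 0, 0, 0])

```text
clock: 10.38
position: [0.5153, 0.0912, 0.0813]
ee_rot: [0.498, 3.102, -0.0]
force: [-0.3, -1.6, 2.6]
width: 0.006
gripper_force: 1.3
```

Emit:
carry_out(increments=[0, 0, -1, 0, 0, 0, 0, 0, -1, 0, 0, 0, 0, 0, 0, 0, 0, 0])

```text
clock: 10.75
position: [0.5155, 0.0912, 0.0808]
ee_rot: [0.498, 3.101, 0.001]
force: [-7.8, -3.4, 24.8]
width: 0.009
gripper_force: 12.3
```

Right is down. I'll retreat upward and away to check.

Emit:
carry_out(increments=[0, 0, 25, 0, 0, 0, 0, 0, 45, 0, 0, 0, 0, 0, 50, 0, 0, 0, -5, -40, 20, 0, 0, 0, -5, -50, 20, 0, 0, 0, -5, -50, 0, 0, 0, 0, -5, -50, 0, 0, 0, 0, -5, -50, 0, 0, 0, 0, 0, 0, 0, 0, 0, 0])

```text
clock: 11.88
position: [0.4892, -0.1528, 0.2394]
ee_rot: [0.508, 3.1, -0.002]
force: [-0.0, 0.8, 0.6]
width: 0.0
gripper_force: 0.0
```

Run:
```python
from h import *
s=vision.get_image("scene"); t=vision.get_image("top")
bt,bs=blobs(t),blobs(s)
for k,a,b in(("left",(186,177),(356,243)),("right",(268,202),(290,208)),("front",(216,222),(338,208))):
    A,B=near(bt,a),near(bs,b); p,e=tri(A[0],B[0]); print(k,A[1],B[1],(p*1e3).round(1),round(e*1e3,1))
g=lambda i:cv2.resize(np.clip(i.astype(float)*1.8,0,255).astype(np.uint8),None,fx=2.8,fy=2.8,interpolation=2)
cv2.imwrite("pics/c4.png",np.hstack([g(t[130:250,160:300]),g(s[160:280,260:400])])[:,:,::-1])
```

```text
left 200 156 [574.4 268.7  82.2] 0.6
right 210 114 [518.2  98.1  82. ] 0.7
front 201 118 [479.6 205.2  82.5] 0.6
```

View pics/c4.png

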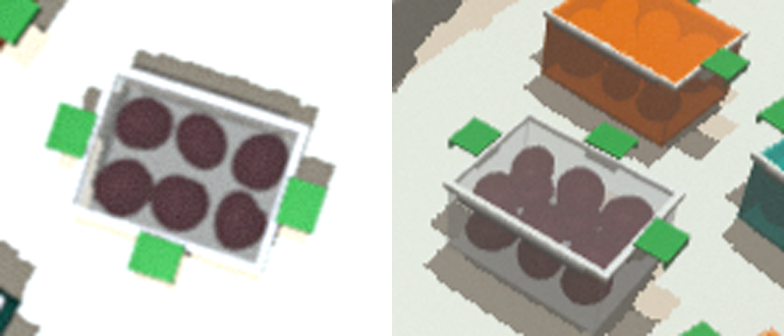

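All three tabs lie level, at crop positions (475,135), (612,140) and (662,241), each triangulated at about 82 mm. The arm is clear of everything.

```bash
python3 -c "
from cell import arm; print(arm.sign_off())"
```

```text
the job is handed in; nothing more can be done
None
```

I pressed the red-potato box's three green tabs fully down (front, left, right; the left took a second try after the fingertip slid off its edge), left the yellow-potato box untouched, and handed the job in at about 12 s.

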